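# Switch on the desk radio and click its volume wheel to low

## Robot

A 6-joint arm with a two-finger parallel gripper is mounted at the origin on the work surface. World frame = base frame: x ahead of the robot, y to its left, z up, the work surface at z = 0. Lengths are in m, angles in degrees, forces in N, time in s.
With the tool pointing down it reaches from about 0.3 to 0.75 m from the base axis. Payload 8.5 kg.
Tool frame: the origin (TCP) lies at the very end of the fingers, on their centre line; the grasp point (between the pads) lies 19 mm behind it; z points along the fingers, y is the line along which they close (so a half turn about z gives the same grasp; the last joint's range is limited). The gripper opens to 85 mm and grips with 20 to 120 N. Pads are 22 mm wide; open, the fingers measure 114 mm over their backs; the gripper's body (76 mm by 85 mm) begins 54 mm behind the grasp point. The pads swing forward as they close: fully open they stand 13 mm farther back than shut.
Start: joints at [63.925, 21.807, 74.336, -0, 83.858, -12.336], TCP at [0.131, 0.534, 0.231] pointing down, gripper open.
Joint ranges: [-178.18, 178.18], [-50.72, 133.34], [12.68, 142.11], [-81.47, 261.47], [9.98, 163.14], [-165.26, 165.26]. Speed limits (degrees/s): [136.94, 136.94, 180, 180, 180, 180].

## Interface

Orientations are given as a 3x3 rotation matrix whose columns are the frame's x, y, z axes.
In Python, from rig import observe, cams, ticket gives the robot as it stands.
- The arm moves only by the tool move_arm, never from a script. Its arguments are lists of equal length, an entry for each row: "jaw": the finger opening in cm, from 0 to 8.54; "dp": the shift along the tool's x, y, z in cm, a list of three; "turn": the turn, a rotation vector about the tool's x, y, z in rad, a list of three. In form: {"jaw": [jaw, ...], "dp": [[tx, ty, tz], ...], "turn": [[wx, wy, wz], ...]}. A call has 1 to 12 rows; each row shifts and turns the commanded pose from where the row before left it, along the tool's axes as they then stand; what a row does not reach is not made up. A row lasts 1/12 s, in which the tool goes at most 41.7 mm and 7.16 degrees, less where a joint would pass 70% of its speed; a pose out of reach is approached as far as the arm can. A call is refused whole if a number of a shift passes 4.17 or a number of a turn 0.125, either way. A call with a gripper value outside its range is refused whole. The fingers move at their own pace and stop on an object; "force" is the grip in N (left out, the last holds). Time passes only in rows, so rows that do not move let the fingers close. It gives the time, the measured TCP pose, the force, the opening and the grip force at its end, in the units of the state.
- observe(): the state, without advancing time (a new reading comes with each control period).
- cams.get_image(name): name is "scene" or "top"; returns (picture, depth): 480x640x3 uint8, red, green, blue; 480x640 float32, m along the optical axis (not along the pixel's ray), 0 where there is no reading.
- cams.calibration(name): a dict with "vertical_fov" (degrees; the focal length in pixels is half the picture's height over the tangent of half this angle, whatever the lens; pixels are square), "cx", "cy" (the principal point, pixels), "view" (4x4, takes a point from world to camera coordinates). Camera axes: x right, y up, looking along -z (the intrinsics and any distortion apply to the point x, -y, -z); pixel columns grow to the right and rows downward; lengths in m; the calibration is good to about 2 mm. A picture is of the moment at which its call begins. calibration takes no time and is no camera call.
- ticket.close_job(): hands the job in; it is judged then, once.
Trained networks look in the newest picture that a camera, given by its name, has taken for a name from the list of things; names that differ only in an ending like _2 or _b are one class to them, and where a whole thing is asked for, a point or a joint stands for the part that bears it (a point fixed in the world has none). Each returns a list of dicts, best first, with "p" (0 to 1); they miss things now and then, are a little off and sometimes report something else, mostly with a low value. They report only what shows in the picture. A call takes as long as a camera call. They do not tell look-alikes from the thing itself.
- cams.spot_in(camera, query): "box" ([centre column, centre row, width, height] as shares, 0 to 1, of the picture: columns of its width, rows of its height, round what is visible of it).
- cams.outline_of(camera, query): "mask" (480x640 bool, what is visible of it) and "box" ([centre column, centre row, width, height] as shares, 0 to 1, of the picture: columns of its width, rows of its height, round what is visible of it).
- cams.mark_of(camera, query): "location" ([column, row] as shares, 0 to 1, of the picture: columns of its width, rows of its height: a listed point, or the origin of a listed thing).
The state is a dict: "time_s": time; "q": joint angles; "qvel": joint speeds; "joint_efforts": joint torques, N m; "position": TCP position; "tool_rot": TCP orientation; "ft_force": force on the tool from outside, world axes, zero at the start; "wrist_torque": the same for the moment, N m; "grip_width": finger opening in m; "gripper_force": force on a finger pad.
Only numpy, scipy, OpenCV 4.12 (cv2) and the standard library are available. Lean on these libraries where they do the work, as an engineer would, in place of code of your own. Each camera call takes 0.05 s, during which the arm holds its last target. There are 200 camera calls.

## Task

Switch on the desk radio with a fingertip: first press the rectangular power key on its top all the way down and let it come up again, then rub the wide knurled volume wheel by its top, away from the speaker grille, until it clicks into its next (middle) detent with the pale line across its rim uppermost. Only touch the radio: do not lift, tip or shove it along the desk, do not turn the narrow tuning wheel, and leave the mug, stapler and tea tin where they stand.

Things in the scene. Friction and masses are not known exactly. Their poses are not given: they have to be found in the camera images.
- radio: Wooden table radio, 110 mm deep (x), 220 mm wide (y), 85 mm high, 1.8 kg, loose on rubber feet. Origin: centre of its underside, on the desk. x points from the front (grey speaker grille, roughly facing the robot) to the back, z up. Its flat aluminium top, 85 mm above the desk, carries in a row: power key (y = +75 mm), wide volume wheel (y = -5 mm), narrow tuning wheel (y = -75 mm).
- volume_top (a point): Highest point of the volume wheel, at mid width, 98 mm above the desk; fixed to the radio, does not turn. Dark grey ribbed wheel, level axis along the radio's y, 60 mm diameter, 22 mm wide, sunk in the case so that 13 mm stand out; ribs 1 mm proud. A 3.6 mm pale line crosses its rim. A black index bar on the top at the wheel's +y side marks the uppermost place.
- volume (a joint): Wheel turn (rad), grows as its top moves to the radio's back (+x). Detents: 0 off (start, pale line 40 deg to the grille side of the top), 0.7 low (middle, line uppermost), 1.4 loud; stops beyond. A click is 21 mm at the rim. Let go, it snaps to 0 below 0.35, to 0.7 up to 1.05, else to 1.4. Needs at most about 3 N along the rim: a 5 to 10 N downward push drags it.
- power_top (a point): Centre of the top face of the power key when it is up; fixed to the radio, does not sink with the key. Grey key, 34 mm (x) by 26 mm (y), standing 9 mm out of the radio's top (94 mm above the desk).
- power (a joint): Travel of the power key in m: 0 up, 0.005 fully down. Spring return; takes 2 N to start and 4.5 N fully down.
- tuning (a joint): Turn of the tuning wheel in rad, 0 at the start. Like the volume wheel (60 mm diameter, 13 mm out of the top, pale line) but only 10 mm wide and without clicks. Leave it alone.
- mug: White ceramic mug, 80 mm across, 92 mm high, 170 to 230 mm to the radio's +y side of its centre. Origin: centre of its underside.
- stapler: Black stapler lying 135 mm by 34 mm, 45 mm high, 180 to 230 mm to the radio's -y side of its centre. Origin: centre of its underside; length along its x.
- tea_tin: Blue tin with steel cap, 68 mm across, 100 mm high, 140 to 180 mm behind the radio's centre. Origin: centre of its underside.
Not all that is in view belongs to the job. Leave any turquoise look-alike of the tea_tin alone.

How it is judged:
By the outcome, as a careful person would: the job done as asked, in the order asked, and still so for the second after the job is handed in, with the robot touching nothing.
It also fails if it takes over 38 s, if anything falls off the work surface, if the arm or the gripper's body presses on something with over 40 N, if the wrist force passes 120 N, or if a joint passes its speed limit or range.

## Working session

There is one attempt and no reset: what is moved stays moved. The work goes in short steps, Python scripts to look and compute and a tool call to move; the robot and the scene stay as the last step left them, time stands still between calls to the robot, and variables do not carry over. Pictures are saved under pics/ and viewed, at most 10 in all, crops included, and the job is handed in when it is done.

Besides the shell and the picture viewer there is one more tool, called after "Call:" as name(argument=value, ...) on one line, values as JSON. move_arm: Moves the arm, as the interface text tells. Its arguments: {"type":"object","properties":{"jaw":{"type":"array","items":{"type":"number"}},"dp":{"type":"array","items":{"type":"array","items":{"type":"number"}}},"turn":{"type":"array","items":{"type":"array","items":{"type":"number"}}},"force":{"type":"number"}},"required":["jaw","dp","turn"]}

```bash
mkdir -p pics; cat > h.py <<'E'
import numpy as np, cv2
from rig import observe, cams, ticket
def cal(n):
    c=cams.calibration(n); f=240/np.tan(np.radians(c["vertical_fov"])/2); return c,f,np.array(c["view"])
def unproj(n,u,v,z=None,d=None):
    c,f,V=cal(n); R=V[:3,:3];t=V[:3,3]
    r=np.array([(u-c["cx"])/f,-(v-c["cy"])/f,-1.]); o=-R.T@t; w=R.T@r
    return o+w*(d if d is not None else (z-o[2])/w[2])
def proj(n,p):
    c,f,V=cal(n); q=V[:3,:3]@np.array(p)+V[:3,3]
    return c["cx"]+f*q[0]/-q[2], c["cy"]-f*q[1]/-q[2]
E
python3 - <<'E'
from h import *
np.set_printoptions(precision=4,suppress=True)
for n in("scene","top"):
    im,d=cams.get_image(n); cv2.imwrite(f"pics/{n}0.png",im[:,:,::-1]); np.save(n+"d.npy",d)
    print(n,cams.calibration(n))
    for q,z in(("volume_top",.098),("power_top",.094),("radio",0),("tea_tin",0),("mug",0),("stapler",0)):
        for r in cams.mark_of(n,q)[:2]:
            u,v=r["location"][0]*640,r["location"][1]*480
            print(n,q,round(r["p"],2),round(u,1),round(v,1),unproj(n,u,v,z))
s=observe();print(s["time_s"],s["position"],s["tool_rot"],s["ft_force"])
E
```

```text
scene {'vertical_fov': 43.678420253014956, 'cx': 305.3641404125124, 'cy': 232.83012396853914, 'view': array([[ 0.8695,  0.4939,  0.0046, -0.5639],
       [-0.4134,  0.7226,  0.5541,  0.1594],
       [ 0.2703, -0.4837,  0.8325, -1.2824],
       [ 0.    ,  0.    ,  0.    ,  1.    ]])}
scene volume_top 0.62 227.1 228.0 [ 0.4897 -0.0037  0.098 ]
scene power_top 0.76 261.1 204.1 [0.5126 0.0737 0.094 ]
scene radio 0.77 233.3 254.3 [0.4883 0.0016 0.    ]
scene tea_tin 0.74 281.3 318.1 [ 0.6375 -0.0682  0.    ]
scene tea_tin 0.68 323.1 275.2 [ 0.6603  0.0468 -0.    ]
scene mug 0.87 319.2 194.6 [0.562  0.2098 0.    ]
scene stapler 0.9 130.8 304.5 [ 0.3856 -0.1807  0.    ]
top {'vertical_fov': 46.68794102081793, 'cx': 323.18519614992704, 'cy': 234.02713669566202, 'view': array([[ 0.0178, -0.9996, -0.0198,  0.0509],
       [ 0.9953,  0.0159,  0.0953, -0.6077],
       [-0.095 , -0.0214,  0.9952, -1.1753],
       [ 0.    ,  0.    ,  0.    ,  1.    ]])}
top volume_top 0.6 354.5 289.1 [ 0.4894 -0.0057  0.098 ]
top power_top 0.72 313.0 277.2 [0.512  0.0788 0.094 ]
top radio 0.6 349.3 289.6 [0.4879 0.0022 0.    ]
top tea_tin 0.91 334.2 209.7 [0.6643 0.0382 0.    ]
top tea_tin 0.59 377.4 219.1 [ 0.6447 -0.0581  0.    ]
top mug 0.86 258.0 247.9 [0.5762 0.2059 0.    ]
top stapler 0.85 432.0 340.2 [ 0.3818 -0.1787  0.    ]
0.7 [0.1306 0.5342 0.2313] [[-0.9714  0.2375 -0.    ]
 [ 0.2375  0.9714 -0.    ]
 [ 0.     -0.     -1.    ]] [ 1.2387 -1.0709  0.0615]
```

View crops.

```bash
python3 - <<'E'
from h import *
a=cv2.imread("pics/top0.png")[190:370,230:470]; cv2.imwrite("pics/c1.png",cv2.resize(a,None,fx=3.3,fy=3.3,interpolation=2))
E
```

```text
(no output)
```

View pics/scene0.png

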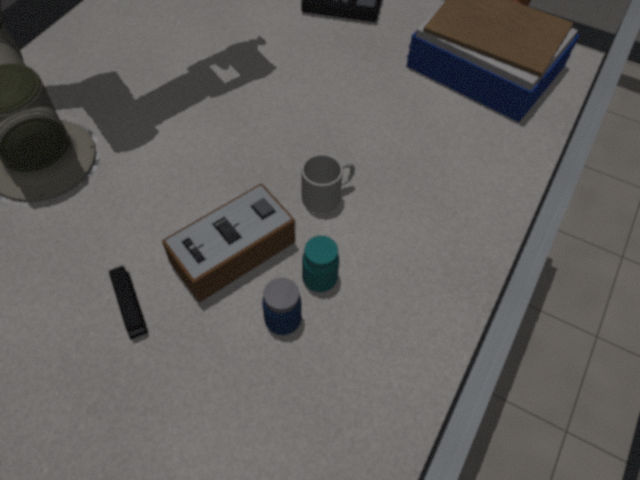

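View pics/c1.png

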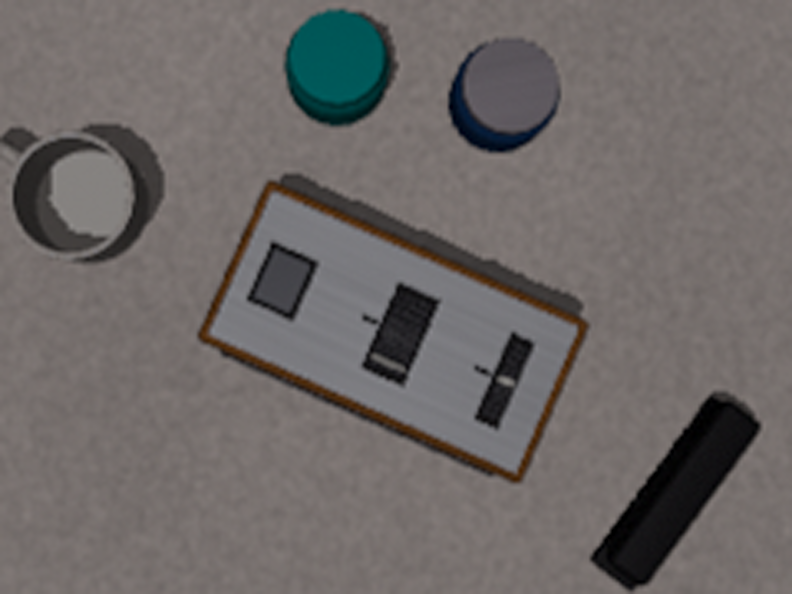

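```bash
python3 - <<'E'
from h import *
np.set_printoptions(precision=4,suppress=True)
# wooden top rectangle: mask aluminium in top picture
im=cv2.imread("pics/top0.png"); d=np.load("topd.npy")
H,W=d.shape
P=np.zeros((H,W,3))
vs,us=np.mgrid[0:H,0:W]
c,f,V=cal("top");R=V[:3,:3];o=-R.T@V[:3,3]
r=np.stack([(us-c["cx"])/f,-(vs-c["cy"])/f,-np.ones((H,W))],-1)
P=o+(r@R)*d[...,None]
m=(d>0)&(abs(P[...,2]-.088)<.017)&(us>285)&(us<415)&(vs>235)&(vs<340)
rng=P[m]; print(m.sum(),np.median(rng[:,2]))
Q=o+(r@R)*((.085-o[2])/(r@R)[...,2])[...,None]
rect=cv2.minAreaRect((Q[m][:,:2]*1000).astype(np.float32)); print("top rect",rect,cv2.boxPoints(rect))
for q,z in(("power",.094),("volume",.098),("tuning",.098)):
    for x in cams.outline_of("top",q)[:2]:
        mm=x["mask"]; print(q,x["p"],mm.sum(),np.argwhere(mm).mean(0)[::-1], unproj("top",*np.argwhere(mm).mean(0)[::-1],z=z), np.median(P[mm][:,2]))
# scene cross-check of top: corners with key/wheel by hand
for n,(u,v),z in(("key scene",(263,208),.094),("wheel scene",(228,230),.095),("key top",(315.8,275.5),.094),("wheel top",(351.6,291),.095)): print(n,unproj(n.split()[1],u,v,z))
E
```

```text
5786 0.08591401901170137
top rect ((486.41400146484375, 5.5329437255859375), (219.2332305908203, 110.64896392822266), 66.8772964477539) [[ 392.4874  -73.5517]
 [ 494.2474 -117.0037]
 [ 580.3406   84.6176]
 [ 478.5806  128.0696]]
power 0.45 197 [315.5025 275.3503] [0.5158 0.0739 0.094 ] 0.09393852245647194
power 0.36 248 [351.1694 291.3992] [0.4846 0.0009 0.094 ] 0.09460538297201648
volume 0.78 231 [351.4502 290.4978] [0.4864 0.0005 0.098 ] 0.09456840056454485
tuning 0.52 106 [383.6792 304.1698] [ 0.4602 -0.0647  0.098 ] 0.0945742380636122
key scene [0.5203 0.0678 0.094 ]
wheel scene [ 0.4922 -0.0049  0.095 ]
key top [0.5155 0.0733 0.094 ]
wheel top [0.4854 0.0001 0.095 ]
```

Call:
move_arm(jaw=[0,0,0,0,0,0,0,0,0,0,0,0], dp=[[0,0,0],[0,0,0],[-2.97,-1.51,0],[-2.97,-1.51,0],[-2.97,-1.51,0],[-2.97,-1.51,0],[-2.97,-1.51,0],[-2.97,-1.51,0],[-2.97,-1.51,0],[-2.97,-1.51,0],[-2.97,-1.51,0],[-2.97,-1.51,0]], turn=[[0,0,0.082],[0,0,0.082],[0,0,0],[0,0,0],[0,0,0],[0,0,0],[0,0,0],[0,0,0],[0,0,0],[0,0,0],[0,0,0],[0,0,0]])

```text
time_s: 1.85
position: [0.3452, 0.2773, 0.2315]
tool_rot: [[-0.92, 0.393, 0.001], [0.393, 0.92, 0.0], [-0.0, 0.0, -1.0]]
ft_force: [0.6, 0.6, 0.1]
grip_width: 0.0
gripper_force: 0.0
```

Call:
move_arm(jaw=[0,0,0,0,0,0,0,0,0,0,0,0], dp=[[-2.97,-1.51,0],[-2.97,-1.51,0],[-2.97,-1.51,0],[-2.97,-1.51,0],[-2.97,-1.51,0],[-2.97,-1.51,0],[-2.97,-1.51,0],[-2.97,-1.51,0],[0,0,2.5],[0,0,2.5],[0,0,2.5],[0,0,0]], turn=[[0,0,0],[0,0,0],[0,0,0],[0,0,0],[0,0,0],[0,0,0],[0,0,0],[0,0,0],[0,0,0],[0,0,0],[0,0,0],[0,0,0]])

```text
time_s: 2.85
position: [0.5134, 0.0742, 0.1523]
tool_rot: [[-0.919, 0.393, -0.008], [0.393, 0.919, 0.001], [0.008, -0.003, -1.0]]
ft_force: [-0.8, 0.6, 0.1]
grip_width: 0.0003
gripper_force: 0.0
```

Call:
move_arm(jaw=[0,0,0,0], dp=[[0,0,1.7],[0,0,1.7],[0,0,0],[0,0,0]], turn=[[0,0,0],[0,0,0],[0,0,0],[0,0,0]])

```text
time_s: 3.18
position: [0.5157, 0.0743, 0.1232]
tool_rot: [[-0.92, 0.393, 0.0], [0.393, 0.92, -0.0], [-0.0, 0.0, -1.0]]
ft_force: [0.9, -0.1, 0.3]
grip_width: 0.0001
gripper_force: 0.0
```

```bash
python3 - <<'E'
from h import *
np.set_printoptions(precision=4,suppress=True)
im,d=cams.get_image("scene"); s=observe(); print(s["time_s"],s["position"],s["ft_force"],s["tool_rot"][:,2])
print(proj("scene",s["position"]),proj("scene",[.5159,.0745,.094]),proj("scene",[.4844,.0009,.098]))
cv2.imwrite("pics/s1.png",cv2.resize(im[120:320,140:360,::-1],None,fx=3,fy=3,interpolation=2))
E
```

```text
3.2333 [0.5161 0.0743 0.1238] [-0.0419  0.1278  0.3228] [ 0.0017 -0.0001 -1.    ]
(np.float64(261.99398601064246), np.float64(194.7737794750333)) (np.float64(262.87300975585066), np.float64(204.4935609625876)) (np.float64(226.01146152726102), np.float64(224.91840297433964))
```

View pics/s1.png

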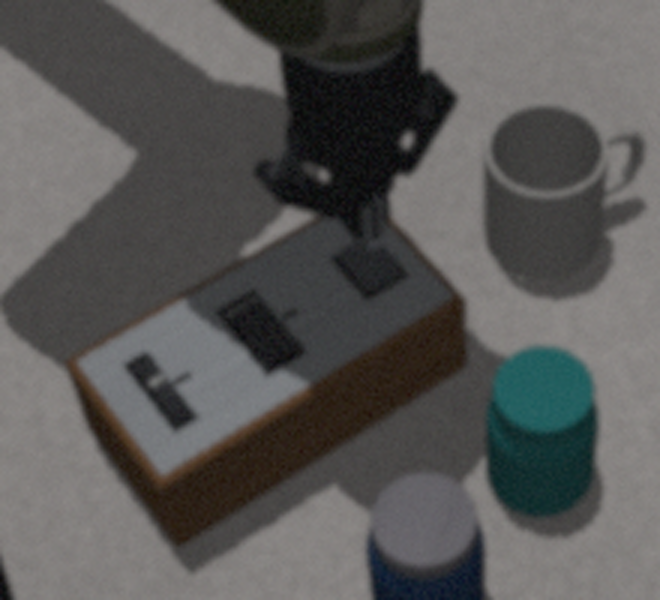

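Call:
move_arm(jaw=[0,0,0,0,0], dp=[[0,0,1.3],[0,0,1.2],[0,0,0.3],[0,0,0],[0,0,0]], turn=[[0,0,0],[0,0,0],[0,0,0],[0,0,0],[0,0,0]])

```text
time_s: 3.65
position: [0.516, 0.0742, 0.0955]
tool_rot: [[-0.92, 0.393, 0.002], [0.393, 0.92, -0.0], [-0.002, 0.0, -1.0]]
ft_force: [0.1, 0.9, 0.0]
grip_width: 0.0001
gripper_force: 0.0
```

Call:
move_arm(jaw=[0,0,0,0,0], dp=[[0,0,0.1],[0,0,0.1],[0,0,0.1],[0,0,0],[0,0,0]], turn=[[0,0,0],[0,0,0],[0,0,0],[0,0,0],[0,0,0]])

```text
time_s: 4.07
position: [0.516, 0.0742, 0.0917]
tool_rot: [[-0.92, 0.393, 0.002], [0.393, 0.92, -0.0], [-0.001, 0.001, -1.0]]
ft_force: [1.8, -0.5, 2.8]
grip_width: 0.0001
gripper_force: 1.5
```

Call:
move_arm(jaw=[0,0,0,0,0], dp=[[0,0,0.1],[0,0,0.1],[0,0,0.1],[0,0,0],[0,0,0]], turn=[[0,0,0],[0,0,0],[0,0,0],[0,0,0],[0,0,0]])

```text
time_s: 4.48
position: [0.516, 0.0742, 0.089]
tool_rot: [[-0.92, 0.393, 0.002], [0.393, 0.92, -0.0], [-0.002, 0.001, -1.0]]
ft_force: [1.0, 0.4, 9.1]
grip_width: -0.0002
gripper_force: 4.4
```

Call:
move_arm(jaw=[0,0,0,0,0,0,0,0], dp=[[0,0,-0.6],[0,0,-1.3],[0,0,-1.3],[0.3,-2.7,0],[0.3,-2.7,0],[0.3,-2.6,0],[0,0,0],[0,0,0]], turn=[[0,0,0],[0,0,0],[0,0,0],[0,0,0],[0,0,0],[0,0,0],[0,0,0],[0,0,0]])

```text
time_s: 5.15
position: [0.4749, 0.0037, 0.1201]
tool_rot: [[-0.919, 0.395, -0.002], [0.395, 0.919, 0.0], [0.002, -0.0, -1.0]]
ft_force: [0.5, 0.1, -0.9]
grip_width: 0.0001
gripper_force: 0.0
```

```bash
python3 - <<'E'
from h import *
np.set_printoptions(precision=4,suppress=True)
im,d=cams.get_image("scene"); s=observe(); p=s["position"];print(s["time_s"],p,s["ft_force"])
R=np.array([[.9197,.3927],[-.3927,.9197]]); print("in radio frame (mm)",R.T@(p[:2]-[.4864,.0055])*1000)
cv2.imwrite("pics/s2.png",cv2.resize(im[140:320,140:330,::-1],None,fx=3.2,fy=3.2,interpolation=2))
E
```

```text
5.2 [0.4754 0.0042 0.1202] [0.5725 0.2472 0.1923]
in radio frame (mm) [-9.6325 -5.4766]
```

View pics/s2.png

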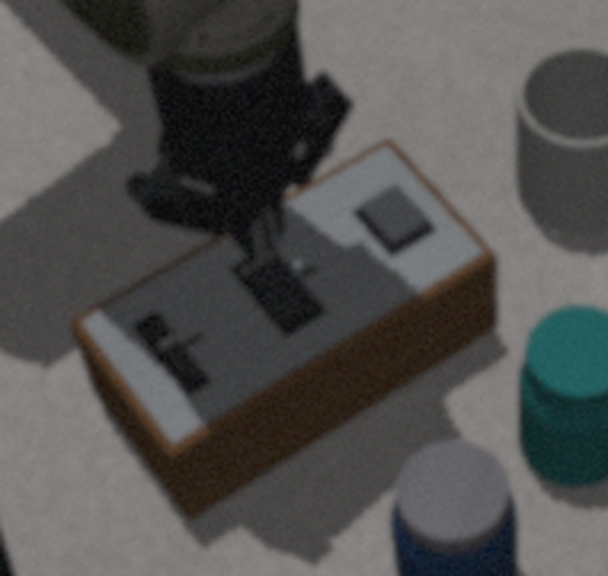

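Call:
move_arm(jaw=[0,0,0,0], dp=[[0,0,1.0],[0,0,1.0],[0,0,0.15],[0,0,0]], turn=[[0,0,0],[0,0,0],[0,0,0],[0,0,0]])

```text
time_s: 5.53
position: [0.4756, 0.005, 0.0983]
tool_rot: [[-0.92, 0.392, -0.002], [0.392, 0.92, 0.001], [0.002, -0.0, -1.0]]
ft_force: [0.5, -0.1, -0.5]
grip_width: 0.0002
gripper_force: 0.0
```

Call:
move_arm(jaw=[0,0,0], dp=[[0,0,0.1],[0,0,0],[0,0,0]], turn=[[0,0,0],[0,0,0],[0,0,0]])

```text
time_s: 5.78
position: [0.4759, 0.0044, 0.0981]
tool_rot: [[-0.92, 0.393, 0.001], [0.393, 0.92, -0.0], [-0.001, 0.0, -1.0]]
ft_force: [-0.8, 0.2, -0.1]
grip_width: 0.0001
gripper_force: 0.0
```

Call:
move_arm(jaw=[0,0,0], dp=[[0,0,0.1],[0,0,0],[0,0,0]], turn=[[0,0,0],[0,0,0],[0,0,0]])

```text
time_s: 6.03
position: [0.4761, 0.0042, 0.0974]
tool_rot: [[-0.92, 0.393, 0.001], [0.393, 0.92, -0.0], [-0.001, 0.0, -1.0]]
ft_force: [0.8, 1.0, 4.0]
grip_width: 0.0001
gripper_force: 1.6
```

Call:
move_arm(jaw=[0,0,0], dp=[[0,0,0.05],[0,0,0],[0,0,0]], turn=[[0,0,0],[0,0,0],[0,0,0]])

```text
time_s: 6.28
position: [0.4763, 0.0041, 0.0972]
tool_rot: [[-0.92, 0.393, 0.002], [0.393, 0.92, -0.0], [-0.002, 0.0, -1.0]]
ft_force: [-0.9, 0.7, 9.2]
grip_width: 0.0004
gripper_force: 3.7
```

Call:
move_arm(jaw=[0,0,0,0], dp=[[-0.2,0,0],[-0.2,0,0],[-0.2,0,0],[0,0,0]], turn=[[0,0,0],[0,0,0],[0,0,0],[0,0,0]])

```text
time_s: 6.62
position: [0.4819, 0.0018, 0.0975]
tool_rot: [[-0.92, 0.393, 0.002], [0.393, 0.92, -0.0], [-0.002, 0.0, -1.0]]
ft_force: [-2.4, 1.1, 12.5]
grip_width: 0.0001
gripper_force: 6.5
```

Call:
move_arm(jaw=[0,0,0,0], dp=[[-0.2,0,-0.03],[-0.2,0,0],[-0.2,0,0],[0,0,0]], turn=[[0,0,0],[0,0,0],[0,0,0],[0,0,0]])

```text
time_s: 6.95
position: [0.4881, -0.0009, 0.0977]
tool_rot: [[-0.92, 0.393, 0.004], [0.393, 0.92, -0.001], [-0.004, 0.0, -1.0]]
ft_force: [0.6, -0.7, 7.5]
grip_width: 0.0004
gripper_force: 4.0
```

Call:
move_arm(jaw=[0,0,0,0,0], dp=[[-0.2,0,0],[-0.2,0,0],[-0.2,0,0],[-0.2,0,0],[0,0,0]], turn=[[0,0,0],[0,0,0],[0,0,0],[0,0,0],[0,0,0]])

```text
time_s: 7.37
position: [0.4948, -0.0039, 0.0969]
tool_rot: [[-0.92, 0.393, 0.001], [0.393, 0.92, -0.0], [-0.001, 0.0, -1.0]]
ft_force: [1.6, 0.2, 6.6]
grip_width: -0.0
gripper_force: 2.9
```

Call:
move_arm(jaw=[0,0,0,0,0,0,0,0,0], dp=[[0,0,-1],[0,0,-3],[0,0,-3],[3.5,0,-2],[3.5,0,0],[3.5,0,0],[3.5,0,0],[0,0,0],[0,0,0]], turn=[[0,0,0],[0,0,0],[0,0,0],[0,0,0],[0,0,0],[0,0,0],[0,0,0],[0,0,0],[0,0,0]])

```text
time_s: 8.12
position: [0.3639, 0.052, 0.1866]
tool_rot: [[-0.92, 0.392, -0.001], [0.392, 0.92, 0.0], [0.001, -0.0, -1.0]]
ft_force: [0.8, -0.6, 1.2]
grip_width: -0.0002
gripper_force: 0.0
```

```bash
python3 - <<'E'
from h import *
a,_=cams.get_image("scene"); b,_=cams.get_image("top")
a=cv2.resize(a[180:310,155:305,::-1],(600,520),interpolation=2)
b=b[190:370,230:470,::-1]
cv2.imwrite("pics/s3.png",a); cv2.imwrite("pics/t3.png",cv2.resize(b,None,fx=3.3,fy=3.3,interpolation=2)); print(observe()["time_s"],observe()["position"])
E
```

```text
8.2167 [0.36585668 0.0511739  0.18658415]
```

View pics/s3.png

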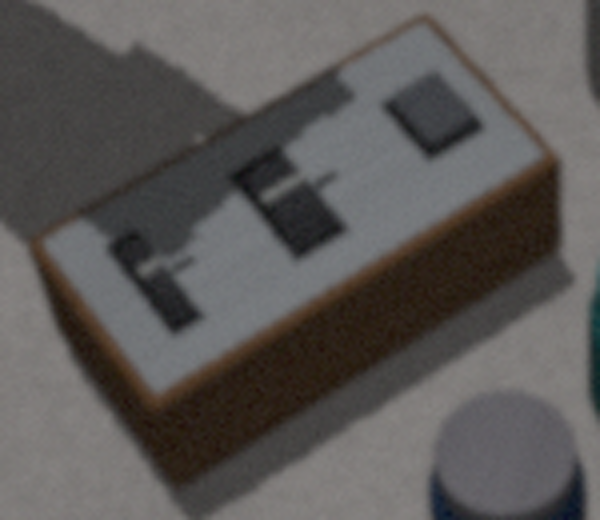

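View pics/t3.png

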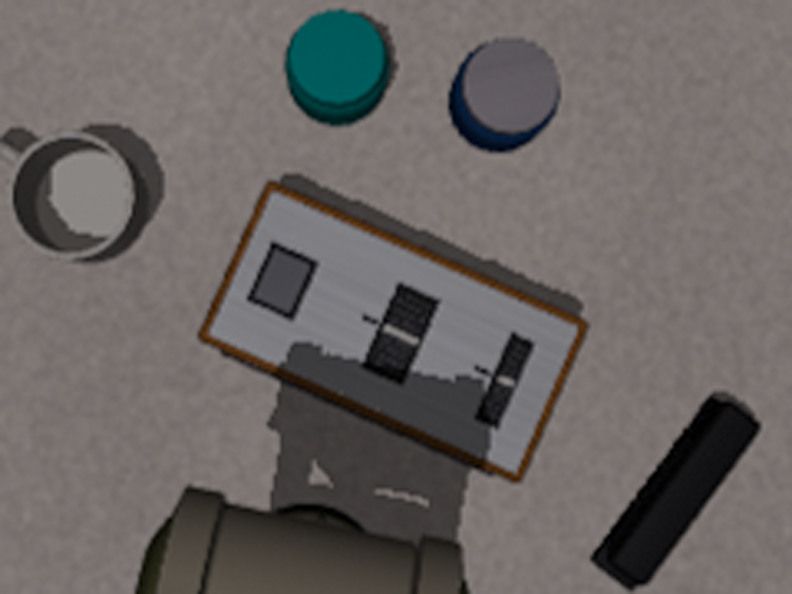

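The volume wheel's pale line, crop (400,335), now lines up with its index bar, just as the untouched tuning wheel's line does. The radio and its neighbours haven't moved, and the key is back up.

```bash
python3 -c "
from rig import ticket
print(ticket.close_job())"
```

```text
the job is handed in; nothing more can be done
None
```

The job is done and handed in at about 8 s: I pressed the power key fully down (9 N at the bottom) and let it come back up, then rubbed the volume wheel to its middle detent with the pale line uppermost. In the final pictures nothing else had moved.

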